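# Bring the purple tube round to the reader

## Task

With one fingertip against a spoke, gently push the sample carousel round until the purple-capped tube stands squarely in front of the blue reader's window, and only then press the green start button on top of the reader right down, and let it come up again. Push on the grey spokes, never on the tubes, don't grip or lift the carousel, and leave the tube rack, bottle, specimen jar and marker where they are.

Things in the scene. Friction and masses are not known exactly. Their poses are not given: they have to be found in the camera images.
- carousel: Fixed base: pale blue disc, 260 mm diameter, 12 mm high, with a blue reader box on its edge. Origin: centre of the disc's underside, on the table and the wheel's vertical axis; +y points to the reader.
- window (a point): Centre of the black window (26 mm wide) in the blue reader's inner face, 140 mm from the wheel's axis, 52 mm above the table. The reader box is 80 mm wide, reaches from 140 to 210 mm from the axis, its top 85 mm above the table, with a white mark above the window.
- spokes: Grey wheel: 46 mm hub and four straight spokes 90 degrees apart, 12 mm wide, 70 to 82 mm above the table, bare from 23 to 98 mm from the axis, free space below. Each ends in a 24 mm tube holder at 110 mm. Origin on the axis at table level; +y along the purple tube's spoke, turning with it. A gentle push takes 1 to 3 N; over 15 N from the fingers (gripping, shoving) is too much.
- knob_top (a point): Top of the small black knob (30 mm diameter) on the hub, on the wheel's axis, 104 mm above the table. Under the hub is a fixed steel column of 36 mm diameter.
- turn (a joint): Angle of the wheel, rad, growing counter-clockwise seen from above; 0 (or a full turn, 6.283) when the purple tube is exactly in front of the reader's window. Turns freely either way for more than a full turn; light friction holds it where it is left.
- lift (a joint): How far the wheel has been lifted off its column, m; 0 when seated. Must stay seated.
- purple_tube: Purple-capped glass blood tube, 13 mm diameter, 80 mm long with cap (cap 16 mm diameter), fixed upright in the wheel 110 mm from the axis. Origin: centre of its bottom, 24 mm above the table. Not to be touched.
- purple_cap (a point): Centre of the top of the purple cap, 104 mm above the table, 110 mm from the wheel's axis.
- red_tube: Red-capped tube of the same size and height, in the next spoke counter-clockwise from the purple one. Not to be touched.
- yellow_tube: Yellow-capped tube, the same, in the spoke straight across from the purple one. Not to be touched.
- orange_tube: Orange-capped tube, the same, in the next spoke clockwise from the purple one. Not to be touched.
- read_spot (a point): Point where the purple cap's top must come: in front of the middle of the reader's window, 110 mm from the wheel's axis, 104 mm above the table.
- start_button_top (a point): Centre of the top of the round green start button (28 mm diameter) on the reader's top, 180 mm from the wheel's axis; it is pressed straight down.
- start_button (a joint): Travel of the start button, m: 0 up, 0.006 fully down (takes 5 N); it springs back.
- rack: Loose white tube rack, 70 x 180 mm and 61 mm high, tube caps up to 86 mm, beyond the carousel; origin: centre of its underside. Leave alone.
- reagent: Loose amber glass bottle with white cap, 52 mm diameter, 100 mm high; origin: centre of its underside. Leave alone.
- specimen: Loose clear specimen jar with yellow lid, 56 mm diameter, 60 mm high; origin: centre of its underside. Leave alone.
- marker: Loose black marker pen with a blue cap, 130 mm long, 16 mm wide, 14 mm high, lying on the table along its x axis; origin at its underside near the middle. Leave alone.

How it is judged:
On the way, in this order (a step that is already met when the one before it is completed fails the run):
1. the purple tube stands at rest in front of the reader's window (horizontal distance between purple_cap and read_spot below 0.008 m and velocity of joint turn between -0.1 and 0.1 rad/s), for 0.3 s.
2. the start button is pressed right down with the purple tube at the reader (value of joint start_button above 0.0045 m and horizontal distance between purple_cap and read_spot below 0.008 m), for 0.05 s.
3. the start button has come up again (value of joint start_button below 0.0015 m), for 0.1 s.
At the end, for the whole second after the job is handed in: Purple cap within 8 mm (horizontally) of the reading spot, wheel at rest (under 0.1 rad/s) and seated (under 3 mm); start button was pressed over 4.5 mm with the tube there and is up again (under 1.5 mm); the four loose things upright, within 10 mm of their starts (all of step 1 and value of joint start_button below 0.0015 m and value of joint lift below 0.003 m and distance of each of rack, reagent, specimen, marker from where it was at the start of the episode below 0.01 m and angle between each of rack, reagent, specimen, marker's own z axis and vertical below 0.1 rad); the robot touches nothing.
It fails at once if the start button is pressed (over 3 mm) while the purple tube is more than 8 mm from the reading spot (value of joint start_button above 0.003 m and horizontal distance between purple_cap and read_spot above 0.008 m).
It fails at once if a tube in the carousel is pushed on (over 1.5 N) (contact force between any of the fingers, the arm and purple_tube above 1.5 N or contact force between any of the fingers, the arm and red_tube above 1.5 N or contact force between any of the fingers, the arm and yellow_tube above 1.5 N or contact force between any of the fingers, the arm and orange_tube above 1.5 N).
It fails at once if the wheel is lifted more than 5 mm (value of joint lift above 0.005 m).
It fails at once if the wheel is gripped or shoved (over 15 N from the fingers) (contact force between the fingers and spokes above 15 N).
It fails at once if the rack, bottle, jar or marker is moved more than 10 mm or tipped (distance of any of rack, reagent, specimen, marker from where it was at the start of the episode above 0.01 m or angle between any of rack, reagent, specimen, marker's own z axis and vertical above 0.2 rad).
It also fails if it takes over 54 s, if anything falls off the work surface, if the arm or the gripper's body presses on something with over 40 N, if the wrist force passes 120 N, or if a joint passes its speed limit or range.

## Robot

A 7-joint arm with a two-finger parallel gripper is mounted at the origin on the work surface. World frame = base frame: x ahead of the robot, y to its left, z up, the work surface at z = 0. Lengths are in m, angles in rad, forces in N, time in s.
With the tool pointing down it reaches from about 0.425 to 0.95 m from the base axis. Payload 16.7 kg.
Tool frame: the origin (TCP) lies midway between the tips of the shut fingers; the grasp point (between the pads) lies 19 mm behind it (hold_point_z is the distance from the TCP to the grasp point, in m); z points along the fingers, y is the line along which they close (so a half turn about z gives the same grasp; the last joint's range is limited). The gripper opens to 94 mm and grips with 3 to 60 N. Pads are 16 mm wide; open, the fingers measure 119 mm over their backs; the gripper's body (75 mm by 177 mm) begins 78 mm behind the grasp point.
Start: joints at [-1.288, 0.426, 0.074, 1.606, -0.034, 1.111, -0.067], TCP at [0.283, 0.613, 0.205] pointing down, gripper open.
Joint ranges: [-2.85, 2.85], [-0.5, 2.14], [-1.23, 1.37], [0.21, 2.46], [-1.02, 4.16], [0.16, 2.05], [-2.73, 2.73]. Speed limits (rad/s): [1.89, 1.89, 2.39, 2.39, 3.01, 3.01, 3.01].

## Interface

Orientations are given as a unit quaternion [x, y, z, w].
In Python, from plant import sense, snapshot, close_job, look_for, hold_point_z gives the robot as it stands.
- The arm moves only by the shell command python3 -m jog 'ROWS' [FORCE]. ROWS is JSON, a list of rows, each an object of numbers: "ax", "ay", "az": the turn, a rotation vector about the tool's x, y, z in units of 90 degrees (1.0 is 90 degrees); "dx", "dy", "dz": the shift along the tool's x, y, z in units of 20 cm (1.0 is 20 cm); "gripper": the opening, from 0 (shut) to 1 (fully open). In form: [{"ax": .., "ay": .., "az": .., "dx": .., "dy": .., "dz": .., "gripper": ..}, ...]. A call has 1 to 12 rows; each row is the pose to reach, as a shift and turn from the pose commanded when the call began, along the tool's axes at that moment; what a row does not reach only later rows make up. A row lasts 1/8 s, in which the tool goes at most 62.5 mm and 10.7 degrees, less where a joint would pass 70% of its speed; a pose out of reach is approached as far as the arm can. A call with a number of a shift or a turn outside -1 to 1 is refused whole. A call with a gripper value outside its range is refused whole. The fingers move at their own pace and stop on an object; FORCE is the grip in N (left out, the last holds). Time passes only in rows, so rows that repeat a pose let the fingers close. It gives the time, the measured TCP pose, the force, the opening and the grip force at its end, in the units of the state.
- sense(): the state, without advancing time (a new reading comes with each control period).
- snapshot(name): name is "scene" or "top" or "wrist"; returns a dict with "image" (384x512x3 uint8, red, green, blue), "fx", "fy", "cx", "cy" (pixels), "rvec" (rotation vector, rad) and "tvec" (3), from world to camera coordinates, as OpenCV has them. Camera axes: x right, y down, z forward; pixel columns grow to the right and rows downward; lengths in m; the calibration is good to about 2 mm. The wrist camera is an equidistant fisheye: a pixel r from the principal point sees the ray r / f radians off the axis. A picture is of the moment at which its call begins. There is no depth.
- close_job(): hands the job in; it is judged then, once.
Trained networks look in a picture, given as the dict that the camera call returned (one of the last four; its "shot" number tells which), for a name from the list of things; names that differ only in an ending like _2 or _b are one class to them, and where a whole thing is asked for, a point or a joint stands for the part that bears it (a point fixed in the world has none). Each returns a list of dicts, best first, with "score" (0 to 1); they miss things now and then, are a little off and sometimes report something else, mostly with a low value. They report only what shows in the picture. A call takes as long as a camera call.
- look_for(label, picture): "position" ([x, y, z] in m, in world coordinates, good to about 4 mm: the middle of the surface that is visible of it).
The state is a dict: "clock": time; "qpos": joint angles; "qvel": joint speeds; "joint_efforts": joint torques, N m; "ee_pos": TCP position; "orientation": TCP orientation; "contact_force": force on the tool from outside, world axes, zero at the start; "torque": the same for the moment, N m; "opening": finger opening in m; "gripper_force": force on a finger pad.
Only numpy, scipy, OpenCV 4.12 (cv2) and the standard library are available. Lean on these libraries where they do the work, as an engineer would, in place of code of your own. Each camera call takes 0.05 s, during which the arm holds its last target. There are 200 camera calls.

## Working session

There is one attempt and no reset: what is moved stays moved. The work goes in short steps, Python scripts to look and compute and a shell command to move; the robot and the scene stay as the last step left them, time stands still between calls to the robot, and variables do not carry over. Pictures are saved under pics/ and viewed, at most 10 in all, crops included, and the job is handed in when it is done.

```bash
mkdir -p pics; cat > h.py <<'E'
import numpy as np, cv2
from plant import sense, snapshot, look_for, hold_point_z
from scipy.spatial.transform import Rotation as R
def save(s,n): cv2.imwrite(f'pics/{n}.png',s['image'][:,:,::-1])
def onplane(s,u,v,z):
    Rm=cv2.Rodrigues(np.array(s['rvec'],float))[0];t=np.array(s['tvec'],float)
    d=Rm.T@np.array([(u-s['cx'])/s['fx'],(v-s['cy'])/s['fy'],1]);c=-Rm.T@t
    return c+d*(z-c[2])/d[2]
def proj(s,p):
    K=np.array([[s['fx'],0,s['cx']],[0,s['fy'],s['cy']],[0,0,1]])
    return cv2.projectPoints(np.array([p],float),np.array(s['rvec'],float),np.array(s['tvec'],float),K,None)[0].ravel()
E
python3 - <<'E'
from h import *
np.set_printoptions(precision=4,suppress=True)
st=sense();print(st['clock'],st['ee_pos'],st['orientation'],R.from_quat(st['orientation']).as_matrix(),st['contact_force'],st['opening'],hold_point_z)
for c in ('top','scene'):
    s=snapshot(c);save(s,c+'0')
    for n in ['carousel','knob_top','purple_cap','purple_tube','red_tube','yellow_tube','orange_tube','start_button_top','window','rack','reagent','specimen','marker']:
        try:
            for r in look_for(n,s)[:2]: print(c,n,np.array(r['position']),round(r['score'],2),proj(s,r['position']))
        except Exception as e: print(n,e)
print(sense()['clock'])
E
```

```text
0.0 [0.283  0.6124 0.2048] [ 0.2147  0.9767 -0.0006 -0.0001] [[-0.9078  0.4194 -0.0004]
 [ 0.4194  0.9078 -0.0012]
 [-0.0001 -0.0012 -1.    ]] [-0.278  -0.2821 -0.7056] 0.09429868037763514 0.0188
top carousel [ 0.547  -0.0342  0.0085] 0.63 [284.407  209.6879]
top knob_top [ 0.5453 -0.0549  0.0802] 0.78 [293.391  208.4089]
top knob_top [ 0.4713 -0.253   0.0565] 0.42 [365.6235 236.2623]
top red_tube [ 0.5921 -0.2734  0.0666] 0.24 [372.6195 191.9041]
top yellow_tube [ 0.5478 -0.048   0.0808] 0.58 [290.8455 207.4644]
top start_button_top [0.5603 0.127  0.1055] 0.48 [225.493  201.9221]
top window [ 0.5483 -0.0311  0.0153] 0.78 [283.4386 209.0593]
top rack [ 0.7708 -0.1036  0.062 ] 0.62 [309.5727 128.9874]
top reagent [ 0.5905 -0.2739  0.0664] 0.78 [372.8029 192.492 ]
top reagent [0.5531 0.1356 0.1095] 0.55 [222.0783 204.491 ]
top specimen [ 0.4717 -0.2533  0.0569] 0.76 [365.7647 236.1136]
top specimen [ 0.5479 -0.0531  0.083 ] 0.45 [292.7893 207.3676]
top marker [0.4775 0.2408 0.0133] 0.76 [188.1735 233.708 ]
scene carousel [ 0.575  -0.0029  0.012 ] 0.98 [254.898  199.5692]
scene knob_top [ 0.5585 -0.0335  0.0859] 0.74 [249.0398 174.1441]
scene purple_cap [ 0.5582 -0.0361  0.0835] 0.27 [248.3596 174.3708]
scene purple_tube [0.553  0.1299 0.1096] 0.17 [300.5248 188.6413]
scene red_tube [ 0.5764 -0.0033  0.0151] 0.21 [254.5222 199.0712]
scene yellow_tube [0.6438 0.0103 0.0898] 0.42 [245.0483 196.7957]
scene start_button_top [0.5606 0.1291 0.1081] 0.66 [298.8638 190.5882]
scene start_button_top [ 0.5724 -0.0078  0.0101] 0.3 [253.9947 198.8436]
scene window [ 0.5726 -0.0053  0.0112] 0.61 [254.6619 198.9535]
scene rack [ 0.7892 -0.0878  0.0626] 0.75 [183.7297 222.5917]
scene reagent [ 0.5752 -0.0043  0.0175] 0.64 [254.457  198.1271]
scene reagent [ 0.6057 -0.2698  0.0553] 0.62 [177.1306 162.1866]
scene specimen [ 0.4854 -0.2513  0.039 ] 0.78 [206.2539 147.8045]
scene marker [0.4909 0.2439 0.0151] 0.55 [343.9207 214.8263]
1.4
```

```bash
python3 - <<'E'
import cv2
a=cv2.imread('pics/top0.png');cv2.imwrite('pics/top0c.png',cv2.resize(a[100:290,150:410],None,fx=3,fy=3,interpolation=cv2.INTER_CUBIC))
a=cv2.imread('pics/scene0.png');cv2.imwrite('pics/scene0c.png',cv2.resize(a[90:290,130:390],None,fx=3,fy=3,interpolation=cv2.INTER_CUBIC))
E
```

```text
(no output)
```

View pics/top0c.png

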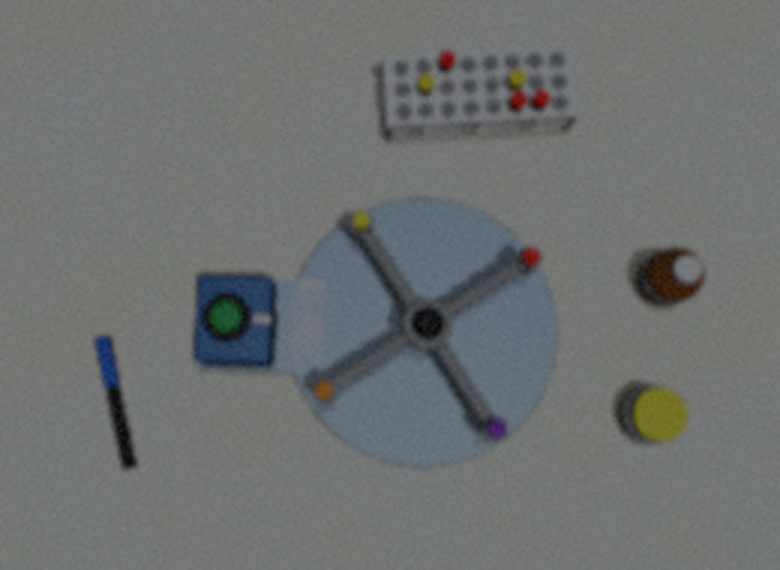

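View pics/scene0c.png

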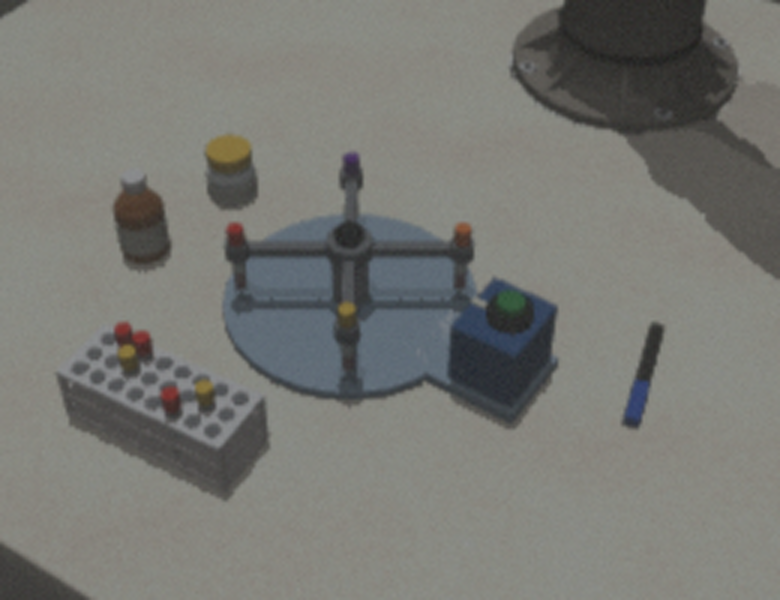

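Top crop (3x, offset 150,100): knob (427,323), purple (497,428), red (531,257), yellow (361,220), orange (324,389), button (227,316). The scene view agrees: the purple tube is nearest the robot base, and the reader is on the +y side.

```bash
cat >> h.py <<'E'
RANGES={'purple':((125,60,40),(165,255,255)),'orange':((5,130,60),(16,255,255)),'green':((50,80,40),(80,255,255)),'red':((0,150,60),(4,255,255)),'yellow':((17,120,60),(32,255,255))}
def blob(s,c,seed,rad=9):
    h=cv2.cvtColor(s['image'],cv2.COLOR_RGB2HSV);m=cv2.inRange(h,*RANGES[c])
    k=np.zeros_like(m);cv2.circle(k,tuple(int(round(x)) for x in seed),rad,255,-1)
    v,u=np.nonzero(m&k);return (u.mean(),v.mean(),len(u)) if len(u) else None
E
python3 - <<'E'
from h import *
np.set_printoptions(precision=4,suppress=True)
s=snapshot('top')
P={}
for c,uv in dict(purple=(497,428),red=(531,257),yellow=(361,220),orange=(324,389),green=(227,316)).items():
    b=blob(s,c,(150+uv[0]/3,100+uv[1]/3)); z=.104 if c!='green' else .1
    print(c,uv,(150+uv[0]/3,100+uv[1]/3),b, b and onplane(s,b[0],b[1],z), p:=onplane(s,150+uv[0]/3,100+uv[1]/3,z)); P[c]=onplane(s,b[0],b[1],z)[:2] if b else p[:2]
k=onplane(s,292.3,207.7,.104)[:2]; print('knob',k)
print('mid',(P['purple']+P['yellow'])/2,(P['red']+P['orange'])/2)
C=np.mean([P[c] for c in('purple','red','yellow','orange')],0)
for c in P: d=P[c]-C; print(c,np.hypot(*d),np.degrees(np.arctan2(d[1],d[0])))
print('edges reader top', [onplane(s,150+u/3,100+v/3,.085) for u,v in((197,275),(272,278),(270,364),(195,361),(271,319),(250,319))])
E
```

```text
purple (497, 428) (315.66666666666663, 242.66666666666666) (np.float64(315.22222222222223), np.float64(242.33333333333334), 36) [ 0.4546 -0.1096  0.104 ] [ 0.4538 -0.1107  0.104 ]
red (531, 257) (327.0, 185.66666666666669) (np.float64(326.53333333333336), np.float64(185.53333333333333), 15) [ 0.6047 -0.1419  0.104 ] [ 0.6044 -0.1431  0.104 ]
yellow (361, 220) (270.3333333333333, 173.33333333333331) (np.float64(269.90909090909093), np.float64(173.0909090909091), 22) [0.6382 0.0089 0.104 ] [0.6375 0.0078 0.104 ]
orange (324, 389) (258.0, 229.66666666666666) (np.float64(257.3333333333333), np.float64(229.55555555555554), 18) [0.4875 0.0422 0.104 ] [0.4872 0.0404 0.104 ]
green (227, 316) (225.66666666666669, 205.33333333333331) (np.float64(224.83505154639175), np.float64(204.95876288659792), 97) [0.5527 0.1292 0.1   ] [0.5517 0.1269 0.1   ]
knob [ 0.5454 -0.0503]
mid [ 0.5464 -0.0503] [ 0.5461 -0.0499]
purple 0.109236300368333 -147.01857478697917
red 0.10883786810413636 -57.51830248994737
yellow 0.10923279294021959 32.68934454078237
orange 0.10939473107336588 122.48166088941369
green 0.17936703596108952 87.95230834615364
edges reader top [array([0.5901, 0.1559, 0.085 ]), array([0.5874, 0.088 , 0.085 ]), array([0.5099, 0.0891, 0.085 ]), array([0.5124, 0.1565, 0.085 ]), array([0.5503, 0.0886, 0.085 ]), array([0.5502, 0.1075, 0.085 ])]
```

Wheel centre is about (0.546, -0.050), the reader at 88.0° and purple at -147.3°, with radii of 0.109 and 0.179 m as expected. I need a clockwise turn of about 125°, pushing the orange spoke. First I'll close the fingers and go above the gap at (0.483, -0.035).

```bash
python3 -m jog '[{"dx":-0.75,"dy":-0.84,"gripper":0},{"dx":-0.75,"dy":-0.84,"gripper":0},{"dx":-0.75,"dy":-0.84,"gripper":0},{"dx":-0.75,"dy":-0.84,"gripper":0},{"dx":-0.75,"dy":-0.84,"gripper":0}]' 10; python3 -m jog '[{"dx":-0.75,"dy":-0.84,"gripper":0},{"dx":-0.75,"dy":-0.84,"gripper":0},{"dx":-0.75,"dy":-0.84,"gripper":0},{"dx":-0.75,"dy":-0.84,"gripper":0},{"dx":-0.75,"dy":-0.84,"gripper":0}]'; python3 -c "
from plant import sense
s=sense();print(s['qpos'],s['opening'],s['contact_force'])"
```

```text
[-1.28747539  0.42608961  0.0739035   1.60599846 -0.03409287  1.11079767
 -0.06708528] 0.0939405296002816 [-0.22538675 -0.41696637  0.23895118]validation failed for argument at $[0]...
validation failed for argument at $[0]...
```

```bash
python3 -m jog '[{"ax":0,"ay":0,"az":0,"dx":-0.75,"dy":-0.84,"dz":0,"gripper":0},{"ax":0,"ay":0,"az":0,"dx":-0.75,"dy":-0.84,"dz":0,"gripper":0},{"ax":0,"ay":0,"az":0,"dx":-0.75,"dy":-0.84,"dz":0,"gripper":0},{"ax":0,"ay":0,"az":0,"dx":-0.75,"dy":-0.84,"dz":0,"gripper":0},{"ax":0,"ay":0,"az":0,"dx":-0.75,"dy":-0.84,"dz":0,"gripper":0}]' 10;  python3 -c "
from plant import sense
s=sense();print(s['qpos'],s['opening'],s['contact_force'])"
```

```text
clock: 2.08
ee_pos: [0.3501, 0.3948, 0.2061]
orientation: [0.217, 0.976, 0.0, 0.0]
contact_force: [0.3, 0.3, 0.3]
opening: 0.047
gripper_force: 0.0
[-1.08622469  0.1836717   0.13484659  1.94041782 -0.02856667  1.018704
  0.19539837] 0.046986013484430204 [0.33812466 0.3035453  0.339981  ]
```

```bash
python3 -m jog '[{"ax":0,"ay":0,"az":0,"dx":-0.75,"dy":-0.84,"dz":0,"gripper":0},{"ax":0,"ay":0,"az":0,"dx":-0.75,"dy":-0.84,"dz":0,"gripper":0},{"ax":0,"ay":0,"az":0,"dx":-0.75,"dy":-0.84,"dz":0,"gripper":0},{"ax":0,"ay":0,"az":0,"dx":-0.75,"dy":-0.84,"dz":0,"gripper":0},{"ax":0,"ay":0,"az":0,"dx":-0.75,"dy":-0.84,"dz":0,"gripper":0}]' && python3 -m jog '[{"ax":0,"ay":0,"az":0,"dx":-0.75,"dy":-0.84,"dz":0,"gripper":0},{"ax":0,"ay":0,"az":0,"dx":-0.75,"dy":-0.84,"dz":0,"gripper":0},{"ax":0,"ay":0,"az":0,"dx":-0.75,"dy":-0.84,"dz":0,"gripper":0},{"ax":0,"ay":0,"az":0,"dx":-0.75,"dy":-0.84,"dz":0,"gripper":0},{"ax":0,"ay":0,"az":0,"dx":-0.75,"dy":-0.84,"dz":0,"gripper":0},{"ax":0,"ay":0,"az":0,"dx":-0.75,"dy":-0.84,"dz":0,"gripper":0}]';  python3 - <<'E'
from h import *
s=sense();print(s['qpos'],s['opening'],s['contact_force'],s['ee_pos']);M=R.from_quat(s['orientation']).as_matrix();print(M)
print(M.T@(np.array([.483,-.035,.06])-s['ee_pos'])/.2)
save(snapshot('scene'),'s1')
E
```

```text
clock: 2.7
ee_pos: [0.4154, 0.1804, 0.2058]
orientation: [0.216, 0.976, 0.0, 0.0]
contact_force: [-0.0, -0.1, -0.3]
opening: 0.0008
gripper_force: 0.0
clock: 3.45
ee_pos: [0.4805, -0.0319, 0.2054]
orientation: [0.214, 0.977, -0.0, -0.0]
contact_force: [-0.3, 0.3, -0.0]
opening: 0.0003
gripper_force: 0.0
[-0.55032345  0.10505623  0.52437405  2.05121238 -0.06242893  1.0005279
  1.14501673] 0.0003356976192801036 [-0.26750692  0.33013145 -0.03880129] [ 0.48046912 -0.03186666  0.20535728]
[[-9.08470572e-01  4.17948727e-01 -2.85466207e-04]
 [ 4.17948742e-01  9.08470610e-01  5.80337673e-06]
 [ 2.61763173e-04 -1.14038045e-04 -9.99999959e-01]]
[-0.01823426 -0.00886098  0.72678268]
```

```bash
python3 -m jog '[{"ax":0,"ay":0,"az":0,"dx":0,"dy":0,"dz":0.25,"gripper":0},{"ax":0,"ay":0,"az":0,"dx":0,"dy":0,"dz":0.5,"gripper":0},{"ax":0,"ay":0,"az":0,"dx":0,"dy":0,"dz":0.72,"gripper":0},{"ax":0,"ay":0,"az":0,"dx":0,"dy":0,"dz":0.72,"gripper":0}]'
cat >> h.py <<'E'
C=np.array([.5462,-.050]);RD=88.0
def finger(phi,side,r=.062,M=None):
    # tip centre when touching spoke at phi(deg) on its CCW (+1) or CW (-1) side
    a=np.radians(phi);u=np.array([np.cos(a),np.sin(a)]);n=np.array([-u[1],u[0]])*side
    off=.006+.008*abs(n@M[:2,0])+.0125*abs(n@M[:2,1])
    return C+r*u+off*n
E
python3 - <<'E'
from h import *
np.set_printoptions(precision=3,suppress=True)
s=sense();M=R.from_quat(s['orientation']).as_matrix();p=np.array(s['ee_pos']);print(p,s['contact_force'])
ps=[]
for phi in list(range(128,56,-6)):
    q=np.r_[finger(phi,1,M=M),p[2]];print(phi,(M.T@(q-p)/.2)[:2],q[:2])
p=q;print()
for phi in list(range(50,5,-6)):
    q=np.r_[finger(phi,1,M=M),p[2]];print(phi,(M.T@(q-p)/.2)[:2],q[:2])
E
```

```text
clock: 4.0
ee_pos: [0.4782, -0.0325, 0.0595]
orientation: [0.214, 0.977, -0.001, -0.003]
contact_force: [0.1, -0.9, 0.9]
opening: 0.0008
gripper_force: 0.0
[ 0.478 -0.032  0.059] [ 0.063 -0.913  0.918]
128 [-0.022  0.112] [ 0.492 -0.014]
122 [-0.029  0.146] [ 0.496 -0.008]
116 [-0.04   0.179] [ 0.5   -0.003]
110 [-0.055  0.211] [0.506 0.001]
104 [-0.073  0.242] [0.512 0.005]
98 [-0.096  0.271] [0.518 0.009]
92 [-0.122  0.297] [0.525 0.011]
86 [-0.152  0.321] [0.533 0.013]
80 [-0.185  0.341] [0.54  0.014]
74 [-0.22   0.357] [0.548 0.014]
68 [-0.258  0.369] [0.556 0.013]
62 [-0.29   0.376] [0.562 0.012]

50 [-0.055  0.008] [0.573 0.008]
44 [-0.084  0.008] [0.578 0.006]
38 [-0.114  0.005] [0.583 0.003]
32 [-0.144 -0.001] [ 0.588 -0.001]
26 [-0.174 -0.01 ] [ 0.593 -0.005]
20 [-0.204 -0.023] [ 0.597 -0.01 ]
14 [-0.233 -0.039] [ 0.601 -0.015]
8 [-0.26  -0.059] [ 0.605 -0.021]
```

View pics/s1.png

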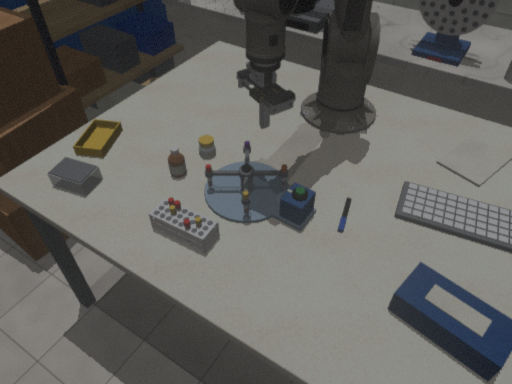

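The view shows the shut fingers at about (265,120), above the gap between the purple and orange spokes. They have since gone down to z=0.06. Now the first push.

```bash
python3 -m jog '[{"ax":0,"ay":0,"az":0,"dx":-0.02,"dy":0.07,"dz":0,"gripper":0},{"ax":0,"ay":0,"az":0,"dx":-0.022,"dy":0.112,"dz":0,"gripper":0},{"ax":0,"ay":0,"az":0,"dx":-0.03,"dy":0.146,"dz":0,"gripper":0},{"ax":0,"ay":0,"az":0,"dx":-0.04,"dy":0.18,"dz":0,"gripper":0},{"ax":0,"ay":0,"az":0,"dx":-0.055,"dy":0.21,"dz":0,"gripper":0},{"ax":0,"ay":0,"az":0,"dx":-0.073,"dy":0.242,"dz":0,"gripper":0},{"ax":0,"ay":0,"az":0,"dx":-0.096,"dy":0.27,"dz":0,"gripper":0},{"ax":0,"ay":0,"az":0,"dx":-0.122,"dy":0.297,"dz":0,"gripper":0}]'; python3 - <<'E'
from h import *
s=sense();M=R.from_quat(s['orientation']).as_matrix();print(M.round(3),s['ee_pos'])
save(snapshot('top'),'t2')
t=cv2.imread('pics/t2.png');cv2.imwrite('pics/t2c.png',cv2.resize(t[130:280,190:370],None,fx=3,fy=3))
E
```

```text
clock: 5.0
ee_pos: [0.5276, 0.0103, 0.0614]
orientation: [0.215, 0.977, -0.0, -0.0]
contact_force: [-1.1, -0.6, -0.8]
opening: 0.0006
gripper_force: 0.5
[[-0.908  0.42  -0.   ]
 [ 0.42   0.908 -0.   ]
 [ 0.    -0.    -1.   ]] [0.52762803 0.01029422 0.06139491]
```

View pics/t2c.png

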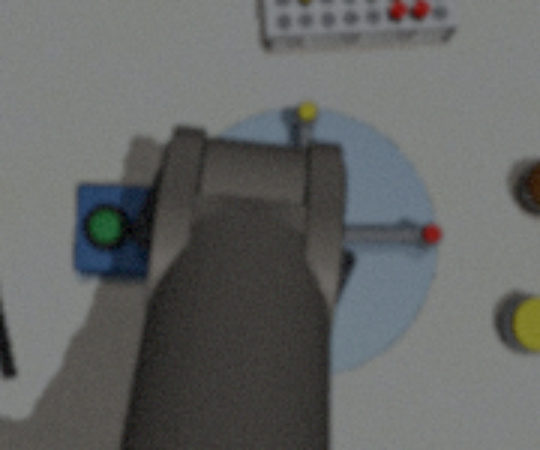

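The top view shows the wheel turning: the red cap at (432,235) is now level with the hub (-90°), as the model predicted. Continuing to spoke angle 20°.

```bash
python3 -m jog '[{"ax":0,"ay":0,"az":0,"dx":-0.03,"dy":0.024,"dz":0,"gripper":0},{"ax":0,"ay":0,"az":0,"dx":-0.063,"dy":0.044,"dz":0,"gripper":0},{"ax":0,"ay":0,"az":0,"dx":-0.098,"dy":0.06,"dz":0,"gripper":0},{"ax":0,"ay":0,"az":0,"dx":-0.136,"dy":0.072,"dz":0,"gripper":0},{"ax":0,"ay":0,"az":0,"dx":-0.168,"dy":0.079,"dz":0,"gripper":0},{"ax":0,"ay":0,"az":0,"dx":-0.196,"dy":0.084,"dz":0,"gripper":0},{"ax":0,"ay":0,"az":0,"dx":-0.223,"dy":0.087,"dz":0,"gripper":0},{"ax":0,"ay":0,"az":0,"dx":-0.252,"dy":0.087,"dz":0,"gripper":0},{"ax":0,"ay":0,"az":0,"dx":-0.282,"dy":0.084,"dz":0,"gripper":0},{"ax":0,"ay":0,"az":0,"dx":-0.312,"dy":0.078,"dz":0,"gripper":0},{"ax":0,"ay":0,"az":0,"dx":-0.342,"dy":0.069,"dz":0,"gripper":0},{"ax":0,"ay":0,"az":0,"dx":-0.372,"dy":0.056,"dz":0,"gripper":0}]'; python3 - <<'E'
from h import *
np.set_printoptions(precision=4,suppress=True)
s=sense();M=R.from_quat(s['orientation']).as_matrix();p=np.array(s['ee_pos']);print(p,finger(20,1,M=M))
for phi in (14,10,6,4,2,0,-2): print(phi,(M.T@(np.r_[finger(phi,1,M=M),p[2]]-p)/.2)[:2])
save(snapshot('top'),'t3')
t=cv2.imread('pics/t3.png');cv2.imwrite('pics/t3c.png',cv2.resize(t[130:280,190:370],None,fx=4,fy=4))
E
```

```text
clock: 6.55
ee_pos: [0.5998, -0.0112, 0.0615]
orientation: [0.215, 0.977, -0.0, 0.0]
contact_force: [-0.5, 0.5, 0.7]
opening: 0.0005
gripper_force: 0.6
[ 0.5998 -0.0112  0.0615] [ 0.5974 -0.0095]
14 [-0.0146 -0.0134]
10 [-0.0331 -0.0261]
6 [-0.0509 -0.0404]
4 [-0.0595 -0.048 ]
2 [-0.0679 -0.0561]
0 [-0.076  -0.0646]
-2 [-0.0838 -0.0734]
```

View pics/t3c.png

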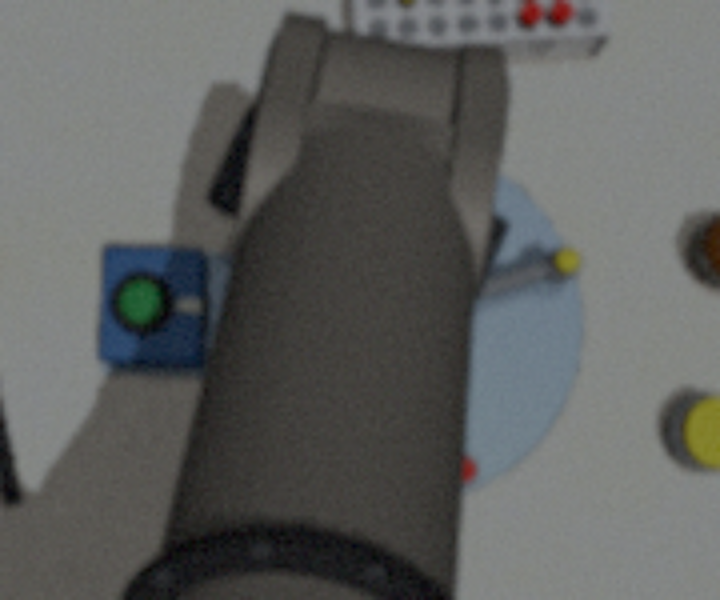

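The yellow cap at crop (567,261) stays visible from above, so I can use it to track the angle. It should end at -92°. I'll push on to about 5° and measure.

```bash
cat >> h.py <<'E'
def wheel(seedphi):
    s=snapshot('top');a=np.radians(seedphi-90);q=C+.11*np.array([np.cos(a),np.sin(a)])
    b=blob(s,'yellow',proj(s,np.r_[q,.104]),9);p=onplane(s,b[0],b[1],.104)[:2]-C
    return s,np.degrees(np.arctan2(p[1],p[0]))+90,np.hypot(*p),b[2]
E
python3 - <<'E'
from h import *
print(wheel(17)[1:])
E
python3 -m jog '[{"ax":0,"ay":0,"az":0,"dx":-0.015,"dy":-0.013,"dz":0,"gripper":0},{"ax":0,"ay":0,"az":0,"dx":-0.033,"dy":-0.026,"dz":0,"gripper":0},{"ax":0,"ay":0,"az":0,"dx":-0.044,"dy":-0.034,"dz":0,"gripper":0},{"ax":0,"ay":0,"az":0,"dx":-0.051,"dy":-0.04,"dz":0,"gripper":0},{"ax":0,"ay":0,"az":0,"dx":-0.051,"dy":-0.04,"dz":0,"gripper":0}]'; python3 - <<'E'
from h import *
np.set_printoptions(precision=4,suppress=True)
w=wheel(6);print(w[1:]); s=sense();M=R.from_quat(s['orientation']).as_matrix();p=np.array(s['ee_pos'])
print(p)
f=finger(w[1],1,M=M)
for t in (1,0,-1,-2,-3): print(t,(M.T@np.r_[finger(t,1,M=M)-f,0]/.2)[:2])
E
```

```text
(np.float64(16.35040760657043), np.float64(0.10868147010144309), 25)
clock: 7.28
ee_pos: [0.6055, -0.0226, 0.0615]
orientation: [0.215, 0.977, -0.0, 0.0]
contact_force: [0.4, 0.2, -0.2]
opening: 0.0001
gripper_force: 0.0
(np.float64(6.164475947801606), np.float64(0.10818359441080036), 23)
[ 0.6055 -0.0225  0.0615]
1 [-0.0218 -0.0206]
0 [-0.0258 -0.0248]
-1 [-0.0297 -0.0292]
-2 [-0.0336 -0.0336]
-3 [-0.0374 -0.0382]
```

```bash
python3 -m jog '[{"ax":0,"ay":0,"az":0,"dx":-0.009,"dy":-0.008,"dz":0,"gripper":0},{"ax":0,"ay":0,"az":0,"dx":-0.018,"dy":-0.017,"dz":0,"gripper":0},{"ax":0,"ay":0,"az":0,"dx":-0.026,"dy":-0.025,"dz":0,"gripper":0},{"ax":0,"ay":0,"az":0,"dx":-0.03,"dy":-0.03,"dz":0,"gripper":0},{"ax":0,"ay":0,"az":0,"dx":-0.034,"dy":-0.034,"dz":0,"gripper":0},{"ax":0,"ay":0,"az":0,"dx":-0.034,"dy":-0.034,"dz":0,"gripper":0},{"ax":0,"ay":0,"az":0,"dx":-0.034,"dy":-0.034,"dz":0,"gripper":0}]'; python3 - <<'E'
from h import *
np.set_printoptions(precision=4,suppress=True)
for i in range(2): print(wheel(-2)[1:])
E
```

```text
clock: 8.2
ee_pos: [0.6088, -0.0315, 0.0615]
orientation: [0.215, 0.977, -0.0, 0.0]
contact_force: [0.3, -0.1, -0.9]
opening: 0.0004
gripper_force: 0.0
(np.float64(-2.083180658702986), np.float64(0.10893843338024288), 25)
(np.float64(-1.9681415006603515), np.float64(0.10875941940249081), 24)
```

```bash
python3 -m jog '[{"ax":0,"ay":0,"az":0,"dx":0.02,"dy":0.045,"dz":0,"gripper":0},{"ax":0,"ay":0,"az":0,"dx":0.042,"dy":0.09,"dz":0,"gripper":0},{"ax":0,"ay":0,"az":0,"dx":0.042,"dy":0.09,"dz":0,"gripper":0},{"ax":0,"ay":0,"az":0,"dx":0.042,"dy":0.09,"dz":-0.25,"gripper":0},{"ax":0,"ay":0,"az":0,"dx":0.042,"dy":0.09,"dz":-0.5,"gripper":0},{"ax":0,"ay":0,"az":0,"dx":0.042,"dy":0.09,"dz":-0.7,"gripper":0},{"ax":0,"ay":0,"az":0,"dx":0.042,"dy":0.09,"dz":-0.7,"gripper":0},{"ax":0,"ay":0,"az":0,"dx":0.9,"dy":0.95,"dz":-0.7,"gripper":0},{"ax":0,"ay":0,"az":0,"dx":0.9,"dy":0.95,"dz":-0.7,"gripper":0},{"ax":0,"ay":0,"az":0,"dx":0.9,"dy":0.95,"dz":-0.7,"gripper":0},{"ax":0,"ay":0,"az":0,"dx":0.9,"dy":0.95,"dz":-0.7,"gripper":0},{"ax":0,"ay":0,"az":0,"dx":0.9,"dy":0.95,"dz":-0.7,"gripper":0}]'; python3 - <<'E'
from h import *
np.set_printoptions(precision=4,suppress=True)
s=snapshot('top');save(s,'t4')
cv2.imwrite('pics/t4c.png',cv2.resize(s['image'][130:270,190:370,::-1],None,fx=4,fy=4))
A=[]
for c,a in (('purple',88),('red',178),('yellow',-92),('orange',-2)):
    q=C+.11*np.array([np.cos(np.radians(a)),np.sin(np.radians(a))])
    b=blob(s,c,proj(s,np.r_[q,.104])); 
    if b: p=onplane(s,b[0],b[1],.104)[:2]; d=p-C;print(c,b,p,np.hypot(*d),np.degrees(np.arctan2(d[1],d[0])))
print(blob(s,'green',(224.8,205)),sense()['ee_pos'])
E
```

```text
clock: 9.8
ee_pos: [0.5228, 0.2209, 0.2003]
orientation: [0.211, 0.977, -0.0, -0.001]
contact_force: [0.1, -1.0, 0.2]
opening: 0.0003
gripper_force: 0.0
purple (np.float64(251.08823529411765), np.float64(205.7941176470588), 34) [0.5502 0.0589] 0.10902039339871951 87.87938911346936
red (np.float64(290.55555555555554), np.float64(248.55555555555554), 18) [ 0.4383 -0.0449] 0.10803265198625103 177.29782642483448
yellow (np.float64(333.3333333333333), np.float64(208.875), 24) [ 0.5425 -0.1587] 0.10875941940249081 -91.96814150066035
orange (np.float64(293.05263157894734), np.float64(166.89473684210526), 19) [ 0.6551 -0.0532] 0.10891093018094838 -1.6926072844786144
(np.float64(224.75238095238095), np.float64(205.02857142857144), 105) [0.5239 0.2181 0.2005]
```

View pics/t4c.png

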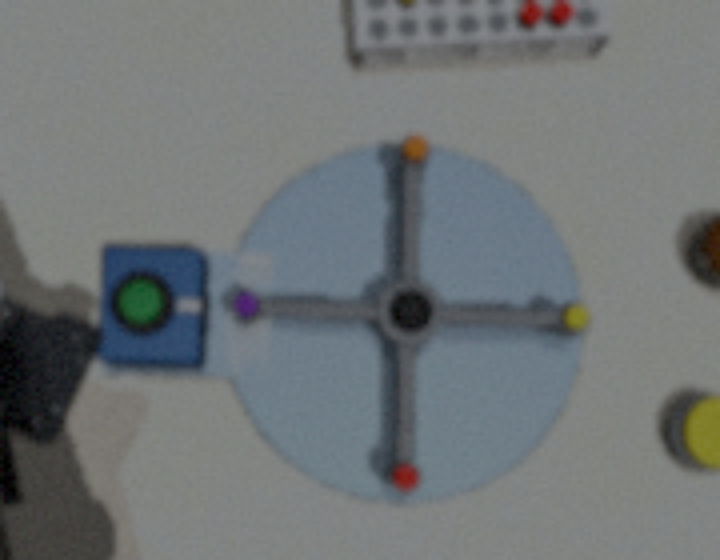

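Purple (246,305) lines up with the white mark (190,305) and the button (142,301), and the cap angles are within 0.3° of target. Next I'll go over the button.

```bash
python3 -m jog '[{"ax":0,"ay":0,"az":0,"dx":-0.316,"dy":-0.342,"dz":0,"gripper":0},{"ax":0,"ay":0,"az":0,"dx":-0.316,"dy":-0.342,"dz":0,"gripper":0},{"ax":0,"ay":0,"az":0,"dx":-0.316,"dy":-0.342,"dz":0,"gripper":0},{"ax":0,"ay":0,"az":0,"dx":-0.316,"dy":-0.342,"dz":0.2,"gripper":0},{"ax":0,"ay":0,"az":0,"dx":-0.316,"dy":-0.342,"dz":0.4,"gripper":0},{"ax":0,"ay":0,"az":0,"dx":-0.316,"dy":-0.342,"dz":0.4,"gripper":0},{"ax":0,"ay":0,"az":0,"dx":-0.316,"dy":-0.342,"dz":0.4,"gripper":0}]';python3 -m jog '[{"ax":0,"ay":0,"az":0,"dx":0,"dy":0,"dz":0.03,"gripper":0},{"ax":0,"ay":0,"az":0,"dx":0,"dy":0,"dz":0.05,"gripper":0},{"ax":0,"ay":0,"az":0,"dx":0,"dy":0,"dz":0.05,"gripper":0}]'
```

```text
clock: 10.72
ee_pos: [0.5543, 0.1278, 0.1225]
orientation: [0.215, 0.977, 0.0, 0.0]
contact_force: [0.1, 0.7, 0.7]
opening: 0.0009
gripper_force: 0.0
clock: 11.1
ee_pos: [0.5537, 0.128, 0.1115]
orientation: [0.215, 0.977, 0.0, -0.0]
contact_force: [0.1, -1.3, 0.0]
opening: 0.0002
gripper_force: 0.0
```

Steps of 2 mm now, watching the force.

```bash
for i in 1 2 3 4; do python3 -m jog '[{"ax":0,"ay":0,"az":0,"dx":0,"dy":0,"dz":0.01,"gripper":0},{"ax":0,"ay":0,"az":0,"dx":0,"dy":0,"dz":0.01,"gripper":0}]' | egrep 'ee_pos|contact'; done
```

```text
ee_pos: [0.5537, 0.1279, 0.1094]
contact_force: [-0.1, -0.7, 0.3]
ee_pos: [0.5537, 0.1279, 0.1074]
contact_force: [0.1, 0.6, 1.0]
ee_pos: [0.5538, 0.1279, 0.1054]
contact_force: [0.7, -0.5, 2.0]
ee_pos: [0.5537, 0.1279, 0.1034]
contact_force: [-0.4, 0.1, 3.3]
```

```bash
for i in 1 2; do python3 -m jog '[{"ax":0,"ay":0,"az":0,"dx":0,"dy":0,"dz":0.007,"gripper":0},{"ax":0,"ay":0,"az":0,"dx":0,"dy":0,"dz":0.007,"gripper":0},{"ax":0,"ay":0,"az":0,"dx":0,"dy":0,"dz":0.007,"gripper":0}]' | egrep 'ee_pos|contact'; done
```

```text
ee_pos: [0.5537, 0.1279, 0.1021]
contact_force: [-1.0, 0.1, 4.2]
ee_pos: [0.5538, 0.128, 0.1011]
contact_force: [-3.8, -0.5, 13.5]
```

The force jumped to 13.5 N, so the button has bottomed out. Releasing straight up and moving clear.

```bash
python3 -m jog '[{"ax":0,"ay":0,"az":0,"dx":0,"dy":0,"dz":-0.02,"gripper":0},{"ax":0,"ay":0,"az":0,"dx":0,"dy":0,"dz":-0.06,"gripper":0},{"ax":0,"ay":0,"az":0,"dx":0,"dy":0,"dz":-0.3,"gripper":0},{"ax":0,"ay":0,"az":0,"dx":0,"dy":0,"dz":-0.5,"gripper":0},{"ax":0,"ay":0,"az":0,"dx":0,"dy":0,"dz":-0.5,"gripper":0},{"ax":0,"ay":0,"az":0,"dx":0.316,"dy":0.342,"dz":-0.5,"gripper":0},{"ax":0,"ay":0,"az":0,"dx":0.316,"dy":0.342,"dz":-0.5,"gripper":0},{"ax":0,"ay":0,"az":0,"dx":0.316,"dy":0.342,"dz":-0.5,"gripper":0},{"ax":0,"ay":0,"az":0,"dx":0.316,"dy":0.342,"dz":-0.5,"gripper":0},{"ax":0,"ay":0,"az":0,"dx":0.316,"dy":0.342,"dz":-0.5,"gripper":0}]'; python3 - <<'E'
from h import *
np.set_printoptions(precision=4,suppress=True)
s=snapshot('top');save(s,'t5')
cv2.imwrite('pics/t5c.png',cv2.resize(s['image'][100:290,150:410,::-1],None,fx=3,fy=3))
for c,a in (('purple',88),('yellow',-92)):
    q=C+.11*np.array([np.cos(np.radians(a)),np.sin(np.radians(a))])
    b=blob(s,c,proj(s,np.r_[q,.104])); p=onplane(s,b[0],b[1],.104)[:2]; d=p-C;print(c,b,p,np.degrees(np.arctan2(d[1],d[0])))
E
```

```text
clock: 14.1
ee_pos: [0.5253, 0.2153, 0.2005]
orientation: [0.216, 0.976, -0.0, -0.0]
contact_force: [0.3, 0.2, -0.2]
opening: 0.0005
gripper_force: 0.0
purple (np.float64(251.05555555555554), np.float64(205.80555555555554), 36) [0.5502 0.059 ] 87.8971296253129
yellow (np.float64(333.4), np.float64(208.96), 25) [ 0.5422 -0.1589] -92.08318065870299
```

View pics/t5c.png

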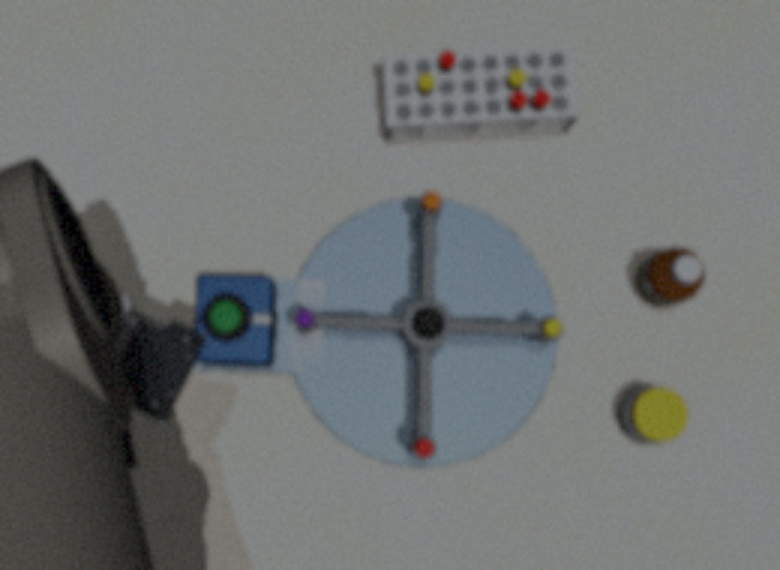

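The tube at (305,319) is still in line with the mark, the rack, bottle and jar haven't moved, and the tool is clear of everything.

```bash
python3 -c "
from plant import close_job
print(close_job())"
```

```text
the job is handed in; nothing more can be done
None
```

The job is handed in: the purple tube measured within 0.5° (about 1 mm) of the reader's window, the start button was pressed until it bottomed out and then released, and the rack, bottle and jar had not moved in the last view; the arm hid the marker there, but nothing went near it.

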